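Snap a card holder onto the tea counter's rail

ROBOT

A 6-joint arm with a two-finger parallel gripper is mounted at the origin on the work surface. World frame = base frame: x ahead of the robot, y to its left, z up, the work surface at z = 0. Lengths are in m, angles in rad, forces in N, time in s.
With the tool pointing down it reaches from about 0.3 to 0.95 m from the base axis. Payload 3.1 kg.
Tool frame: the origin (TCP) lies between the finger pads; the fingertips stand ahead of it and the grasp point (between the pads) lies 5 mm behind it (r.nose_length is the z of the fingertips in the tool frame, in m); z points along the fingers, x is the direction in which the jaws open and shut, and the axes are right-handed (so a half turn about z gives the same grasp; the last joint's range is limited). The gripper opens to 85 mm and grips with 20 to 120 N. Pads are 22 mm wide; open, the fingers measure 114 mm over their backs; the gripper's body (76 mm by 85 mm) begins 54 mm behind the grasp point. The pads swing forward as they close: fully open they stand 13 mm farther back than shut.
Start: joints at [1.247, 0.308, 1.634, -0, 1.2, -0.07], TCP at [0.157, 0.605, 0.245] pointing down, gripper open.
Joint ranges: [-3.06, 3.06], [-0.79, 1.96], [0.05, 2.63], [-1.19, 4.34], [0.05, 2.64], [-2.94, 2.94]. Speed limits (rad/s): [2.79, 2.79, 3.14, 3.14, 3.14, 3.14].

INTERFACE

Orientations are given as a rotation vector (axis times angle).
In Python, from bench import r gives the robot as it stands. The module is installed in compiled form; this text tells all that it offers.
- The arm moves only by the tool drive_tool, never from a script. Its argument "plan" is a list of rows, each an object of numbers: "grip": the opening, from 0 (shut) to 1 (fully open); "x", "y", "z": the shift along the world's x, y, z in m; "yaw": the turn about the world's z in degrees. In form: [{"grip": .., "x": .., "y": .., "z": .., "yaw": ..}, ...]. A call has 1 to 12 rows; each row shifts and turns the commanded pose from where the row before left it; what a row does not reach is not made up. A row lasts 1/10 s, in which the tool goes at most 50 mm and 8.59 degrees, less where a joint would pass 70% of its speed; a pose out of reach is approached as far as the arm can. A call is refused whole if a number of a shift passes 0.05 or a number of a turn 8.59, either way. A call with a gripper value outside its range is refused whole. The fingers move at their own pace and stop on an object; "grip_force" is the grip in N (left out, the last holds). Time passes only in rows, so rows that do not move let the fingers close. It gives the time, the measured TCP pose, the force and the opening at its end, in the units of the state.
- r.observe(): the state, without advancing time (a new reading comes with each control period).
- r.snapshot(name): name is "side" or "top"; returns the picture (420x560x3 uint8, red, green, blue); there is no depth.
- r.camera_info(name): a dict with "camera_matrix" (3x3 intrinsics, pixels), "k1" (the pictures are not rectified: a ray, as slopes to the right and down, at radius r is drawn at 1 + k1 r^2 times it, then the intrinsics apply), "cam_to_world" (4x4, takes a point from camera to world coordinates). Camera axes: x right, y down, z forward; pixel columns grow to the right and rows downward; lengths in m; the calibration is good to about 2 mm. A picture is of the moment at which its call begins. camera_info takes no time and is no camera call.
- r.job_done(): hands the job in, once; it reports no verdict.
The state is a dict: "t": time; "joint_pos": joint angles; "joint_velocities": joint speeds; "effort": joint torques, N m; "eef_pos": TCP position; "ee_rot": TCP orientation; "ft_force": force on the tool from outside, world axes, zero at the start; "torque": the same for the moment, N m; "width": finger opening in m.
Only numpy, scipy, OpenCV 4.12 (cv2) and the standard library are available. Lean on these libraries where they do the work, as an engineer would, in place of code of your own. Each camera call takes 0.05 s, during which the arm holds its last target.

TASK

Snap the loose card holder down onto the bare stretch of the round rail, a few centimetres to the left of the collar, with its card facing away from the robot like its neighbour's. Then slide it along the rail until it bears snugly against the collar, and let go. Never force it: do not ram the rail, do not shift the collar, and leave the tin, bowl and jug where they are.

Things in the scene. Friction and masses are not known exactly. Their poses are not given: they have to be found in the camera images.
- holder_grip (a point): Centre of the grip fin of the loose grey plastic card holder, which stands upright on the counter. The fin is 16 mm thick (x), 36 mm long (y), 42 mm tall; grasp it across its thickness, fingers closing along x. The point is 58 mm above the holder's arm tips, 21 mm below the fin's top, 21 mm above the head's top. z up, y along the clip's channel, +x to the card side.
- holder_seat (a point): Point of the holder where the rail's axis lies once snapped home: 42 mm below holder_grip, 16 mm above the arm tips; same axes. At home the rail's top touches the head's underside, 9 mm above this point. The sprung arms narrow to an 11 mm throat 7.5 mm below it, then flare to a 22 mm mouth at the tips.
- holder: The same loose holder, about 85 g; origin between its arm tips. Below the fin a head 28 (x) by 44 (y) by 12 mm tall, then two 36 mm long sprung arms open downwards. Pressing it on the rail takes a rising force of 7 to 13 N, varying with friction, until the arms snap past the widest point and the force drops; any further push meets a solid stop. Snapped on, it slides with 5 to 11 N of drag.
- holder_card (a point): Centre of the face of the white card on the loose holder, 27 mm along +x and 4.5 mm above holder_seat. The card panel is 46 mm wide and 31 mm tall and hangs from the head in front of the front arm, its top 1 mm below the head's top.
- rail_mid (a point): Middle of the axis of the fixed rail, 100 mm above the counter. y runs along the rail (to the robot's left), x level, square to it and away from the robot (customers' side), z up.
- rail: The fixed, level, round steel rail, 18 mm in diameter, 300 mm long, on a post at each end. Origin on the counter below its middle; axes as rail_mid. It does not yield; pressing the holder on it with more than about 20 N is too hard.
- collar_face (a point): Centre, on the rail's axis, of the left (+y) face of the collar; axes as rail_mid. The end of the loose holder's head meets this face when holder_seat is 22 mm to its left (+y). The rail left of it is bare for at least 130 mm.
- collar: Dark steel collar on the rail, 30 mm in diameter, 12 mm long, with a card holder of the same shape already fixed to its right (-y) side. Origin at collar_face. Lightly clamped: pushing it along the rail with more than about 15 N shifts it; 5 to 10 N on top of the drag is snug.
- tin: Bystander: closed brass tea tin, 72 mm in diameter, 92 mm tall; origin under its centre.
- bowl: Bystander: glass bowl, 100 mm in diameter, 80 mm tall; origin under its centre.
- jug: Bystander: white plastic lidded jug, 110 mm in diameter, 150 mm tall, handle at its -y side; origin under its centre.
Not all that is in view belongs to the job. Of the things shaped like the holder, the grey one is meant.

How it is judged:
On the way, in this order (a step that is already met when the one before it is completed fails the run):
1. the holder is snapped home on the rail, its head at least 8 mm clear of the collar's left face (z of holder_seat in the frame of rail_mid between -0.0025 and 0.0025 m and x of holder_seat in the frame of rail_mid between -0.003 and 0.003 m and y of holder_seat in the frame of collar_face above 0.03 m and y of holder_seat in the frame of rail_mid below 0.135 m), for 0.2 s.
2. the holder bears snugly (more than 3 N) against the collar (contact force between holder and collar above 3 N and y of holder_seat in the frame of collar_face above 0.018 m), for 0.15 s.
At the end, for the whole second after the job is handed in: The holder is snapped home on the rail (its seat within 2.5 mm in height and 3 mm sideways of the rail's axis), upright within 0.15 rad, card on the side away from the robot, its head against the collar's left face (gap under 2.5 mm), at rest and released (z of holder_seat in the frame of rail_mid between -0.0025 and 0.0025 m and x of holder_seat in the frame of rail_mid between -0.003 and 0.003 m and y of holder_seat in the frame of collar_face between 0.02 and 0.0245 m and x of holder_card in the frame of rail_mid above 0.02 m and angle between holder_seat's own z axis and vertical below 0.15 rad and linear speed of holder below 0.01 m/s and contact force between the fingers and holder below 0.1 N); the robot touches nothing.
It fails at once if the holder presses on the rail with more than 35 N, its own grip of about 10 N included (contact force between holder and rail above 35 N).
It fails at once if the collar is shifted by more than 2 mm (distance of collar_face from where it was at the start of the episode above 0.002 m).
It fails at once if the tin, bowl or jug is moved by more than 15 mm (distance of any of tin, bowl, jug from where it was at the start of the episode above 0.015 m).
It also fails if it takes over 67 s, if anything falls off the work surface, if the arm or the gripper's body presses on something with over 40 N, if the wrist force passes 120 N, or if a joint passes its speed limit or range.

## Working session

There is one attempt and no reset: what is moved stays moved. The work goes in short steps, Python scripts to look and compute and a tool call to move; the robot and the scene stay as the last step left them, time stands still between calls to the robot, and variables do not carry over. Pictures are saved under pics/ and viewed, and the job is handed in when it is done.

Besides the shell and the picture viewer there is one more tool, called after "Emit:" as name(argument=value, ...) on one line, values as JSON. drive_tool: Moves the arm, as the interface text tells. Its arguments: {"type":"object","properties":{"plan":{"type":"array","items":{"type":"object","properties":{"grip":{"type":"number"},"x":{"type":"number"},"y":{"type":"number"},"z":{"type":"number"},"yaw":{"type":"number"}}}},"grip_force":{"type":"number"}},"required":["plan"]}

```bash
mkdir -p pics
python3 - <<'E'
from bench import r
import cv2
for n in("side","top"):
    cv2.imwrite(f"pics/{n}0.png",r.snapshot(n)[:,:,::-1]); print(n,r.camera_info(n))
print(r.observe(), r.nose_length)
E
```

```text
side {'camera_matrix': array([[425.97787901,   0.        , 277.71630659],
       [  0.        , 425.97787901, 209.57717291],
       [  0.        ,   0.        ,   1.        ]]), 'k1': 0.004748596304818429, 'cam_to_world': array([[ 0.98319865, -0.1474193 ,  0.10764739,  0.41719198],
       [-0.18220031, -0.75666767,  0.62789894, -0.6703042 ],
       [-0.01111112, -0.63696278, -0.77081448,  0.875447  ],
       [ 0.        ,  0.        ,  0.        ,  1.        ]])}
top {'camera_matrix': array([[387.11595197,   0.        , 272.14516293],
       [  0.        , 387.11595197, 205.24897568],
       [  0.        ,   0.        ,   1.        ]]), 'k1': -0.08254067723671173, 'cam_to_world': array([[-1.17906163e-02, -9.90500695e-01,  1.37001292e-01,
         3.94755607e-01],
       [-9.99930392e-01,  1.17395893e-02, -1.18045757e-03,
        -3.71674726e-02],
       [-4.39094858e-04, -1.37005674e-01, -9.90570165e-01,
         1.25176085e+00],
       [ 0.00000000e+00,  0.00000000e+00,  0.00000000e+00,
         1.00000000e+00]])}
{'t': 0.1, 'joint_pos': array([ 1.24732195e+00,  3.08906023e-01,  1.63507421e+00, -2.92937838e-05,
        1.19970422e+00, -6.97215309e-02]), 'joint_velocities': array([ 0.00141854, -0.00012082, -0.00383767, -0.00099189,  0.00092544,
        0.00017747]), 'effort': array([-1.11408284e-03, -4.16409481e+01, -2.77646148e+01, -8.55279836e-05,
        4.05160725e-03, -4.53278801e-06]), 'eef_pos': array([0.15671565, 0.60428485, 0.24416218]), 'ee_rot': array([ 2.48373055,  1.92178021, -0.00270767]), 'ft_force': array([ 0.02909664, -0.60220988,  0.54689375]), 'torque': array([0.01311754, 0.00770176, 0.01250399]), 'width': 0.0852360970070748} 0.014
```

View pics/side0.png

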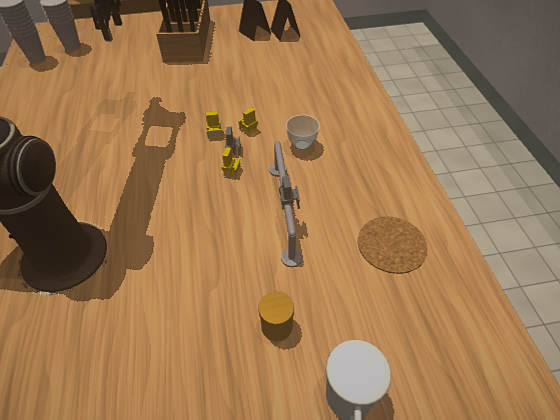

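View pics/top0.png

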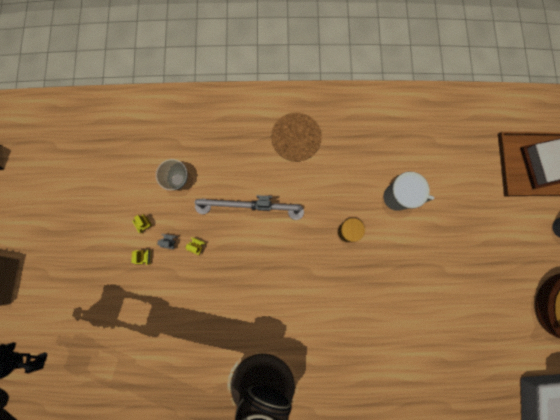

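The top view shows the rail at about (196–304, 205) with the collar and fixed holder near (262, 203). The grey holder is at about (169, 241), between three yellow ones. I'll zoom in.

Run:
```python
import cv2
s=cv2.imread("pics/side0.png");t=cv2.imread("pics/top0.png")
cv2.imwrite("pics/s1.png",cv2.resize(s[95:275,195:335],None,fx=4,fy=4,interpolation=cv2.INTER_CUBIC)[:600])
cv2.imwrite("pics/t1.png",cv2.resize(t[185:275,125:315],None,fx=4,fy=4,interpolation=cv2.INTER_CUBIC))
cv2.imwrite("pics/t2.png",cv2.resize(t[205:275,120:220],None,fx=8,fy=8,interpolation=cv2.INTER_CUBIC))
cv2.imwrite("pics/s2.png",cv2.resize(s[100:180,200:270],None,fx=7,fy=7,interpolation=cv2.INTER_CUBIC))
```

```text
(no output)
```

View pics/s1.png

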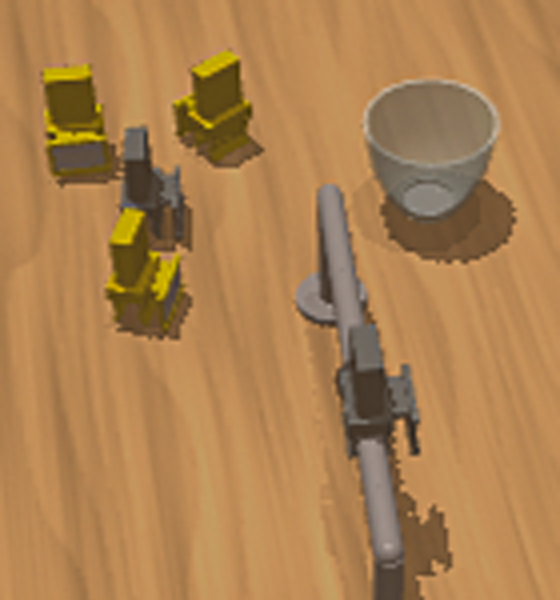

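View pics/t1.png

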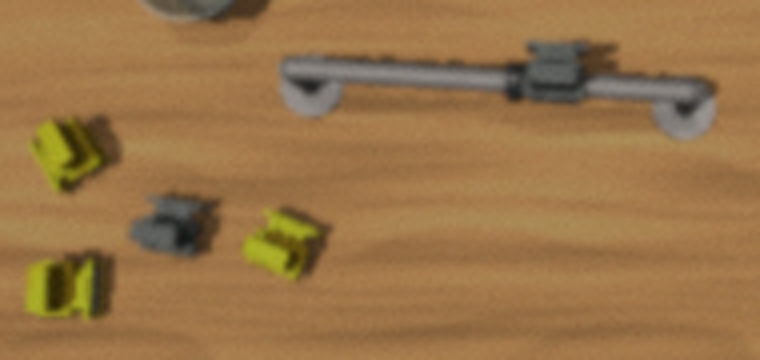

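View pics/t2.png

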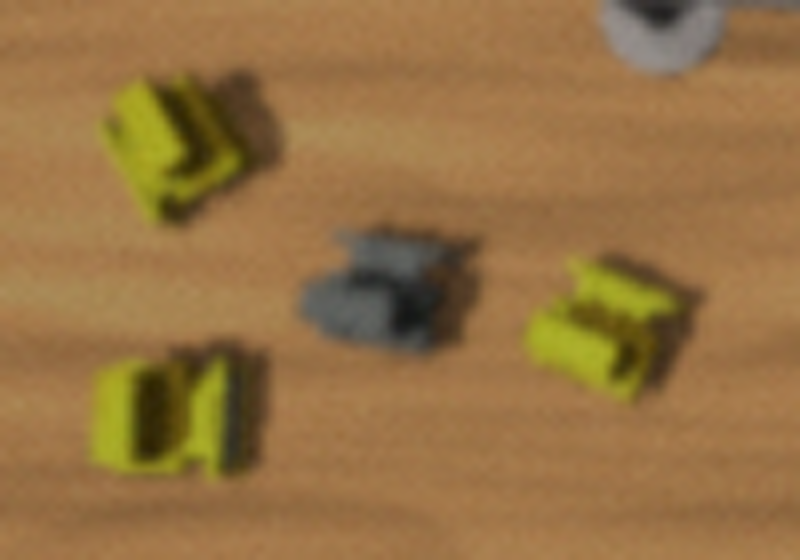

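View pics/s2.png

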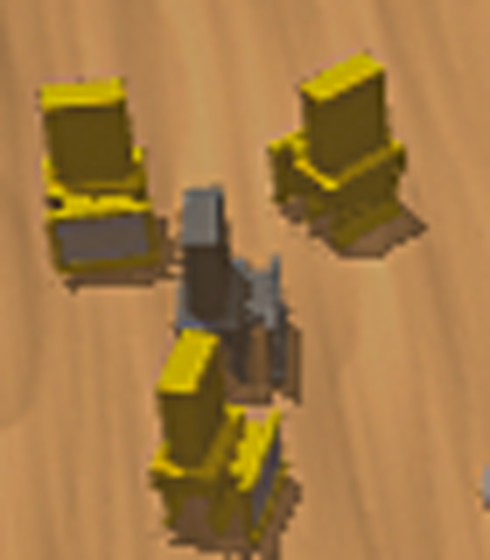

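```bash
cat > h.py <<'E'
import numpy as np,cv2
from bench import r
def ray(n,uv):
    c=r.camera_info(n);K=c["camera_matrix"];k=c["k1"];T=c["cam_to_world"]
    uv=np.atleast_2d(np.float64(uv))
    p=cv2.undistortPoints(uv[:,None],K,np.array([k,0,0,0,0]))[:,0]
    d=np.c_[p,np.ones(len(p))]@T[:3,:3].T
    return T[:3,3],d
def plane(n,uv,z):
    o,d=ray(n,uv); return o+d*((z-o[2])/d[:,2])[:,None]
def tri(uv_side,uv_top):
    o1,d1=ray("side",uv_side);o2,d2=ray("top",uv_top);d1=d1[0];d2=d2[0]
    A=np.c_[d1,-d2];s=np.linalg.lstsq(A,o2-o1,rcond=None)[0]
    a=o1+s[0]*d1;b=o2+s[1]*d2
    return (a+b)/2,np.linalg.norm(a-b)
def proj(n,X):
    c=r.camera_info(n);T=np.linalg.inv(c["cam_to_world"])
    return cv2.projectPoints(np.float64(X).reshape(-1,1,3),cv2.Rodrigues(T[:3,:3])[0],T[:3,3],c["camera_matrix"],np.array([c["k1"],0,0,0,0]))[0][:,0]
E
python3 - <<'E'
from h import *
s=cv2.imread("pics/side0.png");t=cv2.imread("pics/top0.png")
# crops at big scale nearest to read pixels
def crop(im,x0,y0,w,h,f,name):
    o=cv2.resize(im[y0:y0+h,x0:x0+w],None,fx=f,fy=f,interpolation=cv2.INTER_NEAREST)
    for i in range(0,w,5): cv2.putText(o,str(x0+i),(i*f,8),0,.3,(255,255,255),1); cv2.line(o,(i*f,10),(i*f,14),(255,255,255),1)
    for i in range(0,h,5): cv2.putText(o,str(y0+i),(0,i*f+4),0,.3,(255,255,255),1)
    cv2.imwrite(name,o)
crop(t,150,225,45,30,17,"pics/t3.png")
crop(s,218,118,36,45,13,"pics/s3.png")
crop(t,240,190,45,30,17,"pics/t4.png")
crop(s,270,170,36,45,13,"pics/s4.png")
E
```

```text
(no output)
```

View pics/t3.png

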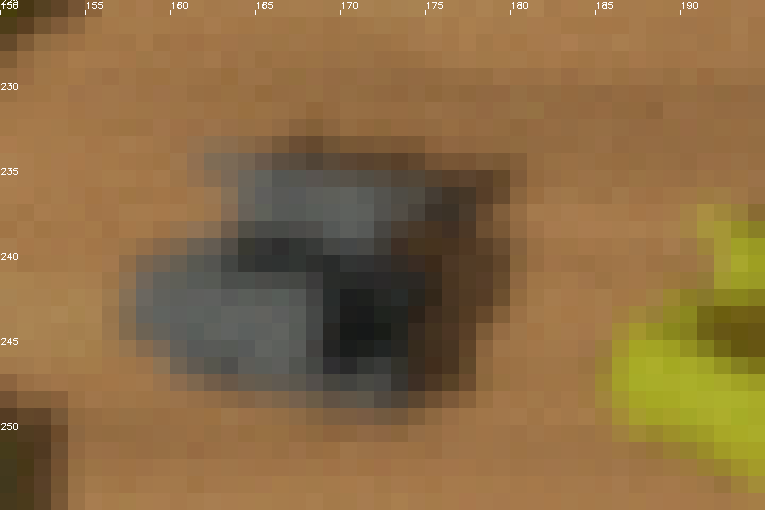

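View pics/s3.png

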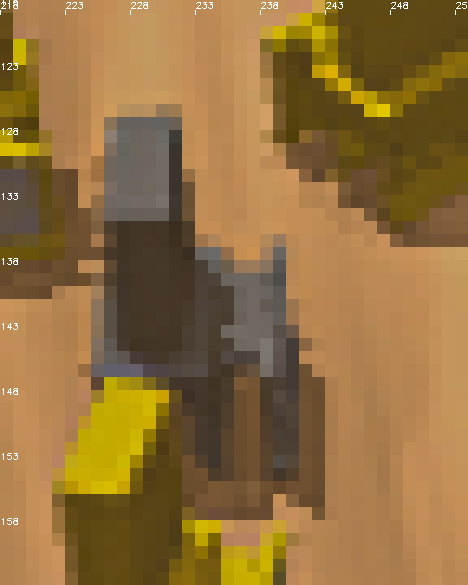

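View pics/t4.png

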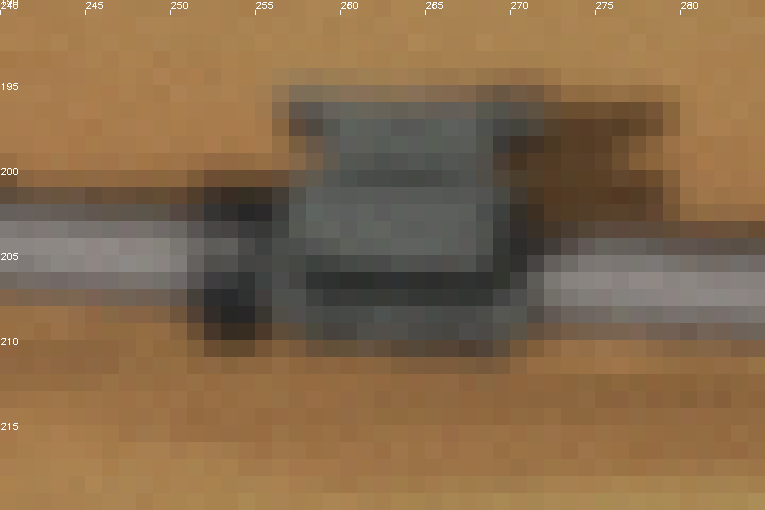

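View pics/s4.png

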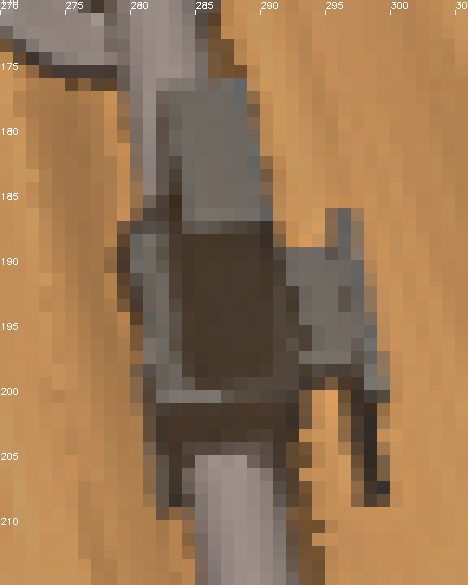

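Run:
```python
from h import *
np.set_printoptions(precision=4,suppress=True)
# loose fin top corners in side
print("loose side",plane("side",[(225.5,126.5),(230.7,126.5),(230.7,134.6),(225.6,134.6)],.079))
print("c",plane("side",[(228.1,130.5)],.079), tri((228.1,130.5),(163,243.5)))
# back-project model of candidate pose in top
print("fixed side",plane("side",[(281.6,176.2),(288.3,176.2),(290.5,187.2),(283.2,187.2)],.163), plane("side",[(285.9,181.7)],.163))
print("fixed top",plane("top",[(256.7,200.7),(268.5,200.7),(268.5,205.5),(256.7,205.5)],.163),plane("top",[(262.6,203.2)],.163))
print(tri((285.9,181.7),(262.6,203.2)))
t=cv2.imread("pics/top0.png").astype(int)
# rail centre in top along columns: grey, light
for x in list(range(205,250,5))+list(range(276,296,4)):
    c=t[195:220,x]; w=((c.max(1)-c.min(1))<45)*(c.mean(1)>85)*1.; ys=np.arange(195,220)
    yc=(w*ys).sum()/w.sum(); print(x,round(yc,2),w.sum(),plane("top",[(x,yc)],.107)[0])
# collar left face top view x=251.5 edge
print("collar edge", plane("top",[(251.0,204.7)],.109),plane("top",[(255.5,204.7)],.109))
```

```text
loose side [[0.4368 0.3144 0.079 ]
 [0.4516 0.3114 0.079 ]
 [0.4476 0.2759 0.079 ]
 [0.4333 0.2788 0.079 ]]
c [[0.4423 0.2952 0.079 ]] (array([0.4429, 0.2944, 0.0797]), np.float64(0.001223355753884576))
fixed side [[ 0.5438  0.0071  0.163 ]
 [ 0.5591  0.0041  0.163 ]
 [ 0.5571 -0.0308  0.163 ]
 [ 0.5409 -0.0276  0.163 ]] [[ 0.5502 -0.012   0.163 ]]
fixed top [[ 0.5589  0.0053  0.163 ]
 [ 0.5585 -0.0283  0.163 ]
 [ 0.5447 -0.0281  0.163 ]
 [ 0.5451  0.0054  0.163 ]] [[ 0.5515 -0.0114  0.163 ]]
(array([ 0.551 , -0.0114,  0.1624]), np.float64(0.0012736532944786516))
205 206.08 13.0 [0.553  0.1624 0.107 ]
210 204.0 9.0 [0.5591 0.1474 0.107 ]
215 203.0 5.0 [0.5619 0.1324 0.107 ]
220 203.0 5.0 [0.5617 0.1174 0.107 ]
225 203.5 6.0 [0.56   0.1024 0.107 ]
230 204.0 5.0 [0.5583 0.0874 0.107 ]
235 204.0 5.0 [0.5582 0.0724 0.107 ]
240 204.0 5.0 [0.558  0.0575 0.107 ]
245 204.5 6.0 [0.5563 0.0425 0.107 ]
276 206.5 6.0 [ 0.5492 -0.05    0.107 ]
280 206.5 6.0 [ 0.549  -0.0619  0.107 ]
284 207.0 5.0 [ 0.5474 -0.0738  0.107 ]
288 209.0 11.0 [ 0.5412 -0.0857  0.107 ]
292 211.5 14.0 [ 0.5336 -0.0975  0.107 ]
collar edge [[0.5552 0.0245 0.109 ]] [[0.555  0.0111 0.109 ]]
```

The holder's fin is at about (0.4427, 0.2948), yaw about -6°. The rail axis is x ≈ 0.5515 + 0.07(y + 0.011), yaw about -4°, and the collar face is at y ≈ 0.023. The gripper's jaw axis is at 75.5°, so I'll turn it by -81.5° while moving over the holder.

Emit:
drive_tool(plan=[{"grip": 1,"x": 0.026,"y": -0.028,"z": 0,"yaw": -7.4},{"grip": 1,"x": 0.026,"y": -0.028,"z": 0,"yaw": -7.4},{"grip": 1,"x": 0.026,"y": -0.028,"z": 0,"yaw": -7.4},{"grip": 1,"x": 0.026,"y": -0.028,"z": 0,"yaw": -7.4},{"grip": 1,"x": 0.026,"y": -0.028,"z": 0,"yaw": -7.4},{"grip": 1,"x": 0.026,"y": -0.028,"z": 0,"yaw": -7.4},{"grip": 1,"x": 0.026,"y": -0.028,"z": 0,"yaw": -7.4},{"grip": 1,"x": 0.026,"y": -0.028,"z": 0,"yaw": -7.4},{"grip": 1,"x": 0.026,"y": -0.028,"z": 0,"yaw": -7.4},{"grip": 1,"x": 0.026,"y": -0.028,"z": 0,"yaw": -7.4},{"grip": 1,"x": 0.026,"y": -0.028,"z": 0,"yaw": -7.4},{"grip": 1,"x": 0,"y": 0,"z": 0,"yaw": 0}], grip_force=60)

```text
t: 1.3
eef_pos: [0.4455, 0.2938, 0.245]
ee_rot: [3.135, -0.173, 0.002]
ft_force: [0.3, 0.1, 0.1]
width: 0.0857
```

```bash
cat >> h.py <<'E'
def st():
    from scipy.spatial.transform import Rotation as R
    o=r.observe();M=R.from_rotvec(o["ee_rot"]).as_matrix()
    print("t",o["t"],"p",o["eef_pos"].round(4),"jaw yaw",np.degrees(np.arctan2(M[1,0],M[0,0])).round(2),"zax",M[:,2].round(4),"F",o["ft_force"].round(2),"T",o["torque"].round(2),"w",round(o["width"],4),"q",o["joint_pos"].round(2))
E
python3 -c "from h import *;st()"
```

```text
t 1.3 p [0.4455 0.2938 0.245 ] jaw yaw -6.3 zax [ 0.001  -0.0016 -1.    ] F [0.32 0.12 0.15] T [0.01 0.02 0.03] w 0.0857 q [ 0.5   0.13  1.85 -0.    1.16  0.61]
```

Emit:
drive_tool(plan=[{"grip": 1,"x": -0.002,"y": 0.001,"z": -0.04},{"grip": 1,"z": -0.04},{"grip": 1,"z": -0.04},{"grip": 1,"z": -0.03},{"grip": 1,"z": -0.02},{"grip": 1,"z": -0.01},{"grip": 1,"z": -0.005},{"grip": 1,"z": -0.005},{"grip": 1}])

```text
invalid input at $.plan[0]: expected keys grip, x, y, z, yaw
```

Run:
```python
from h import *
st()
for n,(x,y,w,h) in dict(side=(170,60,140,150),top=(120,190,140,100)).items():
    im=r.snapshot(n)[:,:,::-1]
    cv2.imwrite(f"pics/{n}5.png",cv2.resize(im[y:y+h,x:x+w],None,fx=4,fy=4,interpolation=cv2.INTER_CUBIC))
```

```text
t 1.3 p [0.4455 0.2938 0.245 ] jaw yaw -6.3 zax [ 0.001  -0.0016 -1.    ] F [0.32 0.12 0.15] T [0.01 0.02 0.03] w 0.0857 q [ 0.5   0.13  1.85 -0.    1.16  0.61]
```

View pics/side5.png

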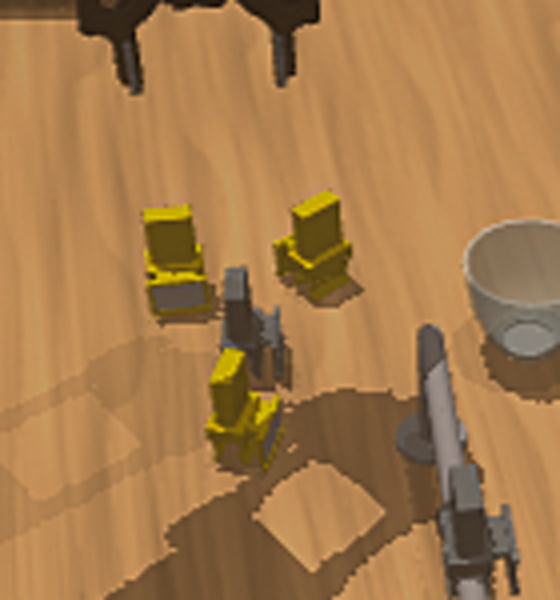

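That call was refused because every row needs all five keys. The picture shows the fingers still well above, centred behind the grey fin.

Emit:
drive_tool(plan=[{"grip": 1,"x": -0.002,"y": 0.001,"z": -0.04,"yaw": 0},{"grip": 1,"x": 0,"y": 0,"z": -0.04,"yaw": 0},{"grip": 1,"x": 0,"y": 0,"z": -0.04,"yaw": 0},{"grip": 1,"x": 0,"y": 0,"z": -0.03,"yaw": 0},{"grip": 1,"x": 0,"y": 0,"z": -0.02,"yaw": 0},{"grip": 1,"x": 0,"y": 0,"z": -0.01,"yaw": 0},{"grip": 1,"x": 0,"y": 0,"z": -0.005,"yaw": 0},{"grip": 1,"x": 0,"y": 0,"z": -0.004,"yaw": 0},{"grip": 1,"x": 0,"y": 0,"z": 0,"yaw": 0}])

```text
t: 2.3
eef_pos: [0.4413, 0.2985, 0.0569]
ee_rot: [-3.137, 0.162, -0.002]
ft_force: [0.1, -0.6, 0.0]
width: 0.0852
```

Run:
```python
from h import *
st()
for n,(x,y,w,h) in dict(side=(170,60,140,150),top=(120,190,140,100)).items():
    im=r.snapshot(n)[:,:,::-1]
    cv2.imwrite(f"pics/{n}6.png",cv2.resize(im[y:y+h,x:x+w],None,fx=4,fy=4,interpolation=cv2.INTER_CUBIC))
```

```text
t 2.3 p [0.4413 0.2985 0.0569] jaw yaw -5.91 zax [ 1.e-03  6.e-04 -1.e+00] F [ 0.08 -0.58  0.02] T [ 0.01  0.07 -0.02] w 0.0852 q [0.51 0.39 1.96 0.   0.78 0.62]
```

View pics/side6.png

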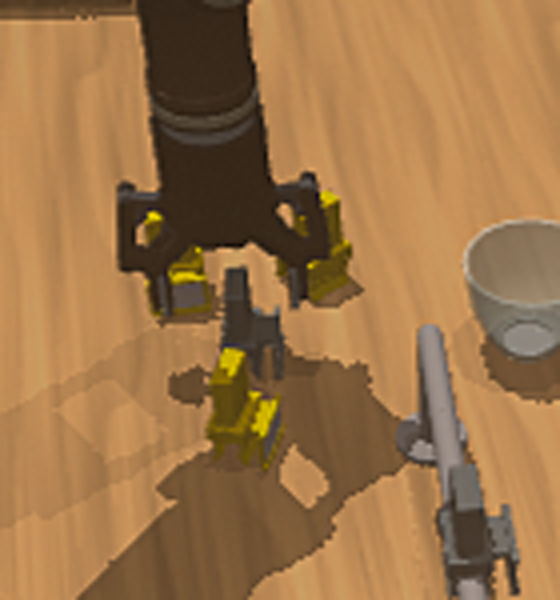

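View pics/top6.png

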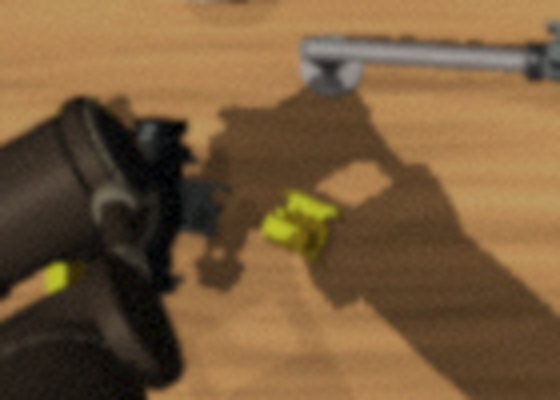

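Run:
```python
from h import *
st()
o=r.observe()["eef_pos"]
y=np.radians(-6);j=np.array([np.cos(y),np.sin(y),0])
for n,(x,yy) in dict(side=(170,60),top=(120,190)).items():
    P=[o+j*s*.05+[0,0,dz] for s in(-1,1) for dz in (-.014,0.0)]+[np.array([.4427,.2948,.079])]
    print(n,((proj(n,P)-[x,yy])*4).round())
```

```text
t 2.4 p [0.4417 0.2985 0.0573] jaw yaw -5.93 zax [ 0.0018  0.001  -1.    ] F [-0.06  0.38  0.37] T [0.   0.03 0.03] w 0.0851 q [0.51 0.39 1.96 0.   0.78 0.62]
side [[168. 321.]
 [165. 307.]
 [304. 313.]
 [303. 298.]
 [233. 282.]]
top [[172. 282.]
 [167. 282.]
 [188. 155.]
 [183. 153.]
 [172. 215.]]
```

The finger tips project where expected. I need 4 mm less in y, then I can close.

Emit:
drive_tool(plan=[{"grip": 1,"x": 0.001,"y": -0.004,"z": -0.001,"yaw": 0},{"grip": 0.5,"x": 0,"y": 0,"z": 0,"yaw": 0},{"grip": 0.3,"x": 0,"y": 0,"z": 0,"yaw": 0},{"grip": 0,"x": 0,"y": 0,"z": 0,"yaw": 0},{"grip": 0,"x": 0,"y": 0,"z": 0,"yaw": 0},{"grip": 0,"x": 0,"y": 0,"z": 0,"yaw": 0},{"grip": 0,"x": 0,"y": 0,"z": 0,"yaw": 0},{"grip": 0,"x": 0,"y": 0,"z": 0,"yaw": 0}], grip_force=60)

```text
t: 3.2
eef_pos: [0.442, 0.294, 0.0553]
ee_rot: [-3.137, 0.163, -0.0]
ft_force: [-0.1, -0.0, 0.9]
width: 0.0155
```

```bash
python3 -c "from h import *;st()"
```

```text
t 3.2 p [0.442  0.294  0.0553] jaw yaw -5.94 zax [ 1.e-04  0.e+00 -1.e+00] F [-0.05 -0.03  0.91] T [-0.   -0.01  0.01] w 0.0155 q [ 0.51  0.4   1.97 -0.    0.78  0.61]
```

Emit:
drive_tool(plan=[{"grip": 0,"x": 0,"y": 0,"z": 0.01,"yaw": 0},{"grip": 0,"x": 0,"y": 0,"z": 0.03,"yaw": 0},{"grip": 0,"x": 0,"y": 0,"z": 0.04,"yaw": 0},{"grip": 0,"x": 0,"y": 0,"z": 0.045,"yaw": 0},{"grip": 0,"x": 0.016,"y": -0.03,"z": 0.01,"yaw": 0.5},{"grip": 0,"x": 0.02,"y": -0.036,"z": 0,"yaw": 0.5},{"grip": 0,"x": 0.02,"y": -0.036,"z": 0,"yaw": 0.5},{"grip": 0,"x": 0.02,"y": -0.036,"z": 0,"yaw": 0.5},{"grip": 0,"x": 0.02,"y": -0.036,"z": 0,"yaw": 0},{"grip": 0,"x": 0.0145,"y": -0.03,"z": 0,"yaw": 0},{"grip": 0,"x": 0.005,"y": -0.012,"z": 0,"yaw": 0},{"grip": 0,"x": 0,"y": 0,"z": 0,"yaw": 0}])

```text
t: 4.4
eef_pos: [0.5578, 0.0766, 0.1906]
ee_rot: [-3.139, 0.113, -0.0]
ft_force: [0.1, 0.6, -0.8]
width: 0.0154
```

Run:
```python
from h import *
st()
for n,(x,y,w,h) in dict(side=(230,90,110,150),top=(180,160,140,100)).items():
    im=r.snapshot(n)[:,:,::-1]; cv2.imwrite(f"pics/{n}7f.png",im)
    cv2.imwrite(f"pics/{n}7.png",cv2.resize(im[y:y+h,x:x+w],None,fx=4,fy=4,interpolation=cv2.INTER_CUBIC))
# rail fit from initial pics, intensity-weighted edges
g={n:cv2.imread(f"pics/{n}0.png") for n in("side","top")}
hs=cv2.cvtColor(g["top"],cv2.COLOR_BGR2HSV)[:,:,1].astype(float)
P=[]
for x in range(212,250):
    w=np.clip(110-hs[198:211,x],0,None); P.append((x,(w*np.arange(198,211)).sum()/w.sum()))
for x in range(275,282):
    w=np.clip(110-hs[200:214,x],0,None); P.append((x,(w*np.arange(200,214)).sum()/w.sum()))
W=plane("top",P,.1); k=np.polyfit(W[:,1],W[:,0],1); print("top rail x=",k,"res",np.std(W[:,0]-np.polyval(k,W[:,1])), "x@.078",np.polyval(k,.078),"@-.0114",np.polyval(k,-.0114))
hs=cv2.cvtColor(g["side"],cv2.COLOR_BGR2HSV)[:,:,1].astype(float)
P=[]
for y in range(148,173):
    w=np.clip(90-hs[y,270:295],0,None); P.append(((w*np.arange(270,295)).sum()/w.sum(),y))
for y in range(212,222):
    w=np.clip(90-hs[y,278:300],0,None); P.append(((w*np.arange(278,300)).sum()/w.sum(),y))
W=plane("side",P,.1);k=np.polyfit(W[:,1],W[:,0],1); print("side rail x=",k,"res",(W[:,0]-np.polyval(k,W[:,1])).round(4), np.polyval(k,.078),np.polyval(k,-.0114))
```

```text
t 4.4 p [0.5578 0.0766 0.1906] jaw yaw -4.11 zax [ 1.e-04  1.e-04 -1.e+00] F [ 0.12  0.56 -0.8 ] T [0.03 0.   0.02] w 0.0154 q [0.06 0.25 1.83 0.   1.06 0.13]
top rail x= [0.0719121  0.55501103] res 0.00018957493179291127 x@.078 0.5606201699829696 @-.0114 0.5541912282525846
side rail x= [0.06256754 0.55050452] res [ 0.0029  0.0024  0.0028  0.0031  0.0029  0.0031  0.0028  0.0022  0.0025
  0.0029  0.0027  0.0025  0.0024  0.0026  0.0031 -0.0005 -0.0037 -0.0053
 -0.0044 -0.0054 -0.005  -0.0052 -0.0071 -0.0083 -0.0087  0.0011  0.0013
  0.0016  0.0017  0.0014  0.0009  0.0008  0.0012  0.0013  0.0015] 0.5553847894301392 0.549791251558233
```

View pics/side7.png

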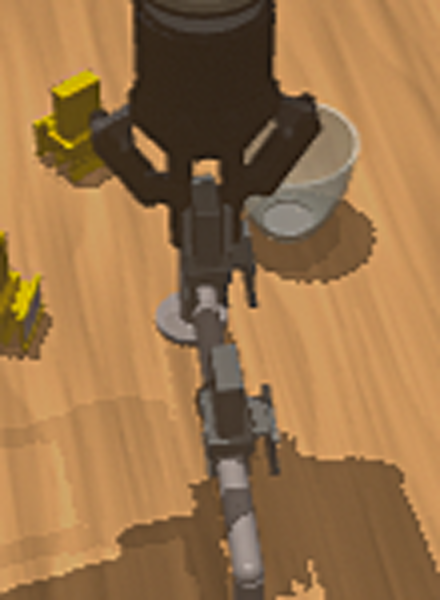

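View pics/top7.png

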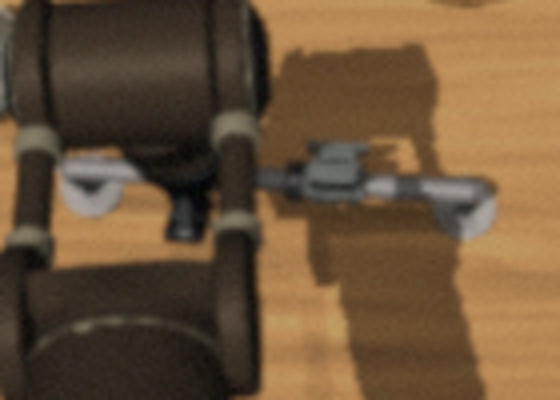

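Run:
```python
from h import *
s=cv2.imread("pics/side7f.png")
x0,y0,w,h,f=264,125,40,60,10
o=cv2.resize(s[y0:y0+h,x0:x0+w],None,fx=f,fy=f,interpolation=cv2.INTER_NEAREST)
o=cv2.convertScaleAbs(o,alpha=1.6,beta=10)
for i in range(0,w,5): cv2.putText(o,str(x0+i),(i*f,8),0,.3,(255,255,255),1); cv2.line(o,(i*f,10),(i*f,14),(255,255,255),1)
for i in range(0,h,5): cv2.putText(o,str(y0+i),(0,i*f+4),0,.3,(255,255,255),1)
cv2.imwrite("pics/s8.png",o)
o=r.observe()["eef_pos"];ya=np.radians(-4.1);X=np.array([np.cos(ya),np.sin(ya),0]);Y=np.array([-X[1],X[0],0])
G=np.array([.5578,.0768,.1905+.0025])
print("fin top corners",proj("side",[G+X*a+Y*b+[0,0,.021] for a,b in((-.008,.018),(.008,.018),(.008,-.018),(-.008,-.018))]))
print("head front bottom -y corners",proj("side",[G+X*a+Y*-.022+[0,0,z] for a in(-.014,.014) for z in (-.021,-.033)]))
hs=cv2.cvtColor(cv2.imread("pics/side0.png"),cv2.COLOR_BGR2HSV)[:,:,1].astype(float)
P=[]
for y in list(range(148,161))+list(range(212,222)):
    w=np.clip(90-hs[y,270:300],0,None); P.append(((w*np.arange(270,300)).sum()/w.sum(),y))
W=plane("side",P,.1);k=np.polyfit(W[:,1],W[:,0],1); print(k,W[[0,12,13,-1]],(W[:,0]-np.polyval(k,W[:,1])).round(4), np.polyval(k,.078),np.polyval(k,-.0114))
```

```text
fin top corners [[277.51149495 134.22472199]
 [284.24505274 133.66957525]
 [286.13471608 143.84802479]
 [279.24685828 144.42639813]]
head front bottom -y corners [[277.07572047 159.11603131]
 [277.13716808 162.76321742]
 [288.77334305 158.10886297]
 [288.72877149 161.75895918]]
[0.07418779 0.55241853] [[ 0.57475661  0.1699734   0.1       ]
 [ 0.56078262  0.12566911  0.1       ]
 [ 0.54843953 -0.05062741  0.1       ]
 [ 0.54709902 -0.07770704  0.1       ]] [ 0.0097 -0.0012 -0.0011 -0.0007 -0.0008 -0.0006 -0.0008 -0.0014 -0.001
 -0.0006 -0.0007 -0.0009 -0.001  -0.0002  0.      0.0003  0.0005  0.0002
 -0.0003 -0.0003  0.0001  0.0002  0.0004] 0.5582051815091045 0.5515727930307198
```

View pics/s8.png

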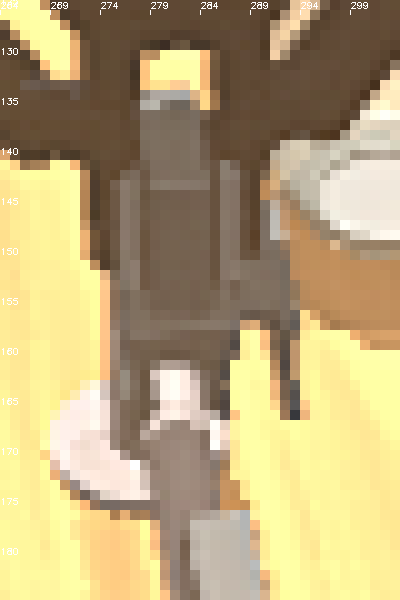

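The fin appears about where the TCP predicts it, within about 1 px. Combining both views puts the rail at x ≈ 0.559 there, so I'll correct by 1 mm and approach.

Emit:
drive_tool(plan=[{"grip": 0,"x": 0.001,"y": 0,"z": -0.012,"yaw": 0},{"grip": 0,"x": 0,"y": 0,"z": -0.01,"yaw": 0},{"grip": 0,"x": 0,"y": 0,"z": -0.006,"yaw": 0},{"grip": 0,"x": 0,"y": 0,"z": 0,"yaw": 0},{"grip": 0,"x": 0,"y": 0,"z": 0,"yaw": 0}])

```text
t: 5.0
eef_pos: [0.5581, 0.0783, 0.1618]
ee_rot: [3.14, -0.107, -0.002]
ft_force: [0.3, -0.7, -0.4]
width: 0.0155
```

```bash
python3 -c "from h import *;st()"
```

```text
t 5.0 p [0.5581 0.0783 0.1618] jaw yaw -3.91 zax [-1.1e-03 -1.0e-04 -1.0e+00] F [ 0.31 -0.74 -0.43] T [0.07 0.01 0.02] w 0.0155 q [0.06 0.29 1.85 0.   1.01 0.13]
```

Emit:
drive_tool(plan=[{"grip": 0,"x": 0,"y": 0,"z": -0.002,"yaw": 0},{"grip": 0,"x": 0,"y": 0,"z": -0.002,"yaw": 0},{"grip": 0,"x": 0,"y": 0,"z": -0.001,"yaw": 0},{"grip": 0,"x": 0,"y": 0,"z": 0,"yaw": 0}])

```text
t: 5.4
eef_pos: [0.5585, 0.0779, 0.1573]
ee_rot: [-3.14, 0.108, -0.0]
ft_force: [1.0, 0.7, -0.7]
width: 0.0152
```

```bash
python3 -c "from h import *;st()"
```

```text
t 5.4 p [0.5585 0.0779 0.1573] jaw yaw -3.95 zax [ 2.e-04  0.e+00 -1.e+00] F [ 1.02  0.7  -0.69] T [-0.02 -0.03 -0.  ] w 0.0152 q [0.06 0.29 1.85 0.   1.   0.13]
```

Emit:
drive_tool(plan=[{"grip": 0,"x": 0,"y": 0,"z": -0.001,"yaw": 0},{"grip": 0,"x": 0,"y": 0,"z": -0.001,"yaw": 0},{"grip": 0,"x": 0,"y": 0,"z": 0,"yaw": 0}])

```text
t: 5.7
eef_pos: [0.559, 0.0779, 0.1556]
ee_rot: [-3.14, 0.108, -0.002]
ft_force: [1.6, -0.3, -0.9]
width: 0.0156
```

Emit:
drive_tool(plan=[{"grip": 0,"x": 0,"y": 0,"z": -0.001,"yaw": 0},{"grip": 0,"x": 0,"y": 0,"z": -0.001,"yaw": 0},{"grip": 0,"x": 0,"y": 0,"z": 0,"yaw": 0}])

```text
t: 6.0
eef_pos: [0.5591, 0.078, 0.1538]
ee_rot: [-3.14, 0.108, -0.002]
ft_force: [0.9, -0.9, 2.1]
width: 0.0151
```

Emit:
drive_tool(plan=[{"grip": 0,"x": 0.0005,"y": 0,"z": -0.001,"yaw": 0},{"grip": 0,"x": 0,"y": 0,"z": -0.001,"yaw": 0},{"grip": 0,"x": 0,"y": 0,"z": 0,"yaw": 0}])

```text
t: 6.3
eef_pos: [0.5598, 0.078, 0.1524]
ee_rot: [-3.14, 0.108, -0.003]
ft_force: [-0.1, 0.3, 5.8]
width: 0.0151
```

Emit:
drive_tool(plan=[{"grip": 0,"x": 0,"y": 0,"z": -0.001,"yaw": 0},{"grip": 0,"x": 0,"y": 0,"z": 0,"yaw": 0}])

```text
t: 6.5
eef_pos: [0.5601, 0.0781, 0.1519]
ee_rot: [-3.139, 0.108, -0.003]
ft_force: [-0.2, 0.3, 7.4]
width: 0.0154
```

Emit:
drive_tool(plan=[{"grip": 0,"x": 0,"y": 0,"z": -0.001,"yaw": 0},{"grip": 0,"x": 0,"y": 0,"z": 0,"yaw": 0}])

```text
t: 6.7
eef_pos: [0.5601, 0.0781, 0.1512]
ee_rot: [-3.139, 0.108, -0.004]
ft_force: [0.7, 0.0, 8.6]
width: 0.0154
```

Emit:
drive_tool(plan=[{"grip": 0,"x": 0,"y": 0,"z": -0.001,"yaw": 0},{"grip": 0,"x": 0,"y": 0,"z": 0,"yaw": 0}])

```text
t: 6.9
eef_pos: [0.5602, 0.0781, 0.1502]
ee_rot: [-3.139, 0.108, -0.004]
ft_force: [0.7, -0.3, 9.6]
width: 0.0153
```

Emit:
drive_tool(plan=[{"grip": 0,"x": 0,"y": 0,"z": -0.001,"yaw": 0},{"grip": 0,"x": 0,"y": 0,"z": 0,"yaw": 0}])

```text
t: 7.1
eef_pos: [0.56, 0.0781, 0.1491]
ee_rot: [-3.139, 0.108, -0.003]
ft_force: [-0.7, 0.1, 9.8]
width: 0.0153
```

Emit:
drive_tool(plan=[{"grip": 0,"x": 0,"y": 0,"z": -0.001,"yaw": 0},{"grip": 0,"x": 0,"y": 0,"z": 0,"yaw": 0}])

```text
t: 7.3
eef_pos: [0.5599, 0.0782, 0.1479]
ee_rot: [-3.139, 0.108, -0.003]
ft_force: [-0.4, -0.1, 8.9]
width: 0.0155
```

Emit:
drive_tool(plan=[{"grip": 0,"x": 0,"y": 0,"z": -0.001,"yaw": 0},{"grip": 0,"x": 0,"y": 0,"z": 0,"yaw": 0}])

```text
t: 7.5
eef_pos: [0.5598, 0.0782, 0.1466]
ee_rot: [-3.139, 0.108, -0.003]
ft_force: [0.0, 0.6, 5.0]
width: 0.0155
```

Emit:
drive_tool(plan=[{"grip": 0,"x": 0,"y": 0,"z": -0.001,"yaw": 0},{"grip": 0,"x": 0,"y": 0,"z": 0,"yaw": 0}])

```text
t: 7.7
eef_pos: [0.5596, 0.0782, 0.1451]
ee_rot: [-3.139, 0.108, -0.002]
ft_force: [0.3, 0.3, 4.5]
width: 0.0155
```

The force peaked at about 10 N and dropped at TCP z of about 0.147, as expected. I'll keep going to home at about 0.139.

Emit:
drive_tool(plan=[{"grip": 0,"x": 0,"y": 0,"z": -0.001,"yaw": 0},{"grip": 0,"x": 0,"y": 0,"z": -0.001,"yaw": 0},{"grip": 0,"x": 0,"y": 0,"z": 0,"yaw": 0}])

```text
t: 8.0
eef_pos: [0.5592, 0.078, 0.1417]
ee_rot: [-3.14, 0.108, -0.001]
ft_force: [3.2, 1.2, -1.3]
width: 0.0155
```

Emit:
drive_tool(plan=[{"grip": 0,"x": 0,"y": 0,"z": -0.001,"yaw": 0},{"grip": 0,"x": 0,"y": 0,"z": 0,"yaw": 0}])

```text
t: 8.2
eef_pos: [0.5591, 0.0779, 0.1408]
ee_rot: [-3.14, 0.108, -0.001]
ft_force: [4.1, -0.5, -1.7]
width: 0.0154
```

Emit:
drive_tool(plan=[{"grip": 0,"x": 0,"y": 0,"z": -0.001,"yaw": 0},{"grip": 0,"x": 0,"y": 0,"z": 0,"yaw": 0}])

```text
t: 8.4
eef_pos: [0.5591, 0.0779, 0.14]
ee_rot: [3.14, -0.108, 0.001]
ft_force: [4.4, 1.4, -2.6]
width: 0.0153
```

Emit:
drive_tool(plan=[{"grip": 0,"x": 0,"y": 0,"z": -0.001,"yaw": 0},{"grip": 0,"x": 0,"y": 0,"z": 0,"yaw": 0}])

```text
t: 8.6
eef_pos: [0.5592, 0.0779, 0.1394]
ee_rot: [3.14, -0.108, 0.001]
ft_force: [3.8, -0.1, 0.1]
width: 0.0154
```

Fx of +4 N means the rail sits slightly further in +x, so I'll relieve that and find the stop.

Emit:
drive_tool(plan=[{"grip": 0,"x": 0.001,"y": 0,"z": -0.001,"yaw": 0},{"grip": 0,"x": 0,"y": 0,"z": 0,"yaw": 0},{"grip": 0,"x": 0,"y": 0,"z": 0,"yaw": 0}])

```text
t: 8.9
eef_pos: [0.5594, 0.0779, 0.1394]
ee_rot: [3.139, -0.108, -0.003]
ft_force: [-0.1, -0.4, 6.8]
width: 0.0154
```

```bash
python3 -c "from h import *;st()"
```

```text
t 8.9 p [0.5594 0.0779 0.1394] jaw yaw -3.94 zax [-1.8e-03 -2.0e-04 -1.0e+00] F [-0.08 -0.37  6.75] T [-0.03  0.02 -0.  ] w 0.0154 q [ 0.06  0.32  1.86 -0.    0.97  0.13]
```

Emit:
drive_tool(plan=[{"grip": 0,"x": 0,"y": 0,"z": 0.0015,"yaw": 0},{"grip": 0,"x": 0,"y": 0,"z": 0,"yaw": 0},{"grip": 0,"x": 0,"y": 0,"z": 0,"yaw": 0}])

```text
t: 9.2
eef_pos: [0.5594, 0.0779, 0.1395]
ee_rot: [3.14, -0.108, -0.002]
ft_force: [1.9, -0.7, -0.7]
width: 0.0158
```

Run:
```python
from h import *
st()
x,y,w,h=(230,90,110,150)
im=r.snapshot("side")[:,:,::-1]; cv2.imwrite(f"pics/side9f.png",im)
cv2.imwrite(f"pics/side9.png",cv2.resize(im[y:y+h,x:x+w],None,fx=4,fy=4,interpolation=cv2.INTER_CUBIC))
```

```text
t 9.2 p [0.5594 0.0779 0.1395] jaw yaw -3.94 zax [-1.4e-03 -2.0e-04 -1.0e+00] F [ 1.86 -0.66 -0.72] T [-0.11 -0.4  -0.08] w 0.0158 q [ 0.06  0.32  1.86 -0.    0.97  0.13]
```

View pics/side9.png

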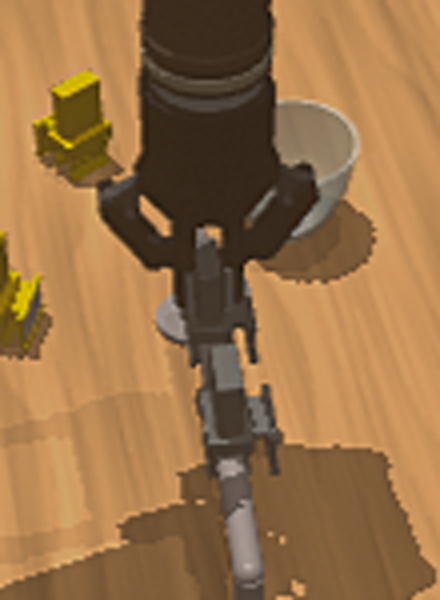

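The holder sits on the rail like its neighbour, with its card facing away. Now I'll slide it.

Emit:
drive_tool(plan=[{"grip": 0,"x": 0,"y": -0.003,"z": 0,"yaw": 0},{"grip": 0,"x": -0.0005,"y": -0.003,"z": 0,"yaw": 0},{"grip": 0,"x": 0,"y": -0.003,"z": 0,"yaw": 0},{"grip": 0,"x": -0.0005,"y": -0.003,"z": 0,"yaw": 0},{"grip": 0,"x": 0,"y": -0.003,"z": 0,"yaw": 0},{"grip": 0,"x": 0,"y": 0,"z": 0,"yaw": 0}])

```text
t: 9.85
eef_pos: [0.5587, 0.0645, 0.1394]
ee_rot: [-3.136, 0.11, 0.001]
ft_force: [1.5, 5.2, -2.4]
width: 0.015
```

```bash
python3 -c "from h import *;st()"
```

```text
t 9.85 p [0.5587 0.0645 0.1394] jaw yaw -4.01 zax [-6.0e-04  3.5e-03 -1.0e+00] F [ 1.55  5.17 -2.44] T [ 0.9  -0.42 -0.06] w 0.015 q [0.04 0.31 1.86 0.   0.97 0.1 ]
```

Emit:
drive_tool(plan=[{"grip": 0,"x": 0,"y": -0.003,"z": 0,"yaw": 0},{"grip": 0,"x": -0.0005,"y": -0.003,"z": 0,"yaw": 0},{"grip": 0,"x": 0,"y": -0.002,"z": 0,"yaw": 0},{"grip": 0,"x": 0,"y": -0.002,"z": 0,"yaw": 0},{"grip": 0,"x": 0,"y": -0.001,"z": 0,"yaw": 0}])

```text
t: 10.35
eef_pos: [0.558, 0.0541, 0.1394]
ee_rot: [-3.135, 0.11, 0.002]
ft_force: [1.0, 6.0, -1.6]
width: 0.0152
```

Emit:
drive_tool(plan=[{"grip": 0,"x": 0,"y": -0.001,"z": 0,"yaw": 0},{"grip": 0,"x": -0.0005,"y": -0.001,"z": 0,"yaw": 0}])

```text
t: 10.55
eef_pos: [0.5578, 0.0521, 0.1394]
ee_rot: [-3.135, 0.11, 0.001]
ft_force: [3.4, 5.7, -2.7]
width: 0.0152
```

Emit:
drive_tool(plan=[{"grip": 0,"x": 0,"y": -0.001,"z": 0,"yaw": 0},{"grip": 0,"x": 0,"y": -0.001,"z": 0,"yaw": 0}])

```text
t: 10.75
eef_pos: [0.5576, 0.0501, 0.1394]
ee_rot: [-3.135, 0.11, 0.001]
ft_force: [3.1, 6.2, -1.6]
width: 0.0156
```

Emit:
drive_tool(plan=[{"grip": 0,"x": 0,"y": -0.001,"z": 0,"yaw": 0},{"grip": 0,"x": 0,"y": -0.001,"z": 0,"yaw": 0}])

```text
t: 10.95
eef_pos: [0.5575, 0.0482, 0.1394]
ee_rot: [-3.135, 0.11, 0.002]
ft_force: [1.5, 5.8, -1.2]
width: 0.0152
```

Emit:
drive_tool(plan=[{"grip": 0,"x": 0,"y": -0.001,"z": 0,"yaw": 0},{"grip": 0,"x": 0,"y": -0.0005,"z": 0,"yaw": 0}])

```text
t: 11.15
eef_pos: [0.5575, 0.0467, 0.1394]
ee_rot: [-3.135, 0.11, 0.002]
ft_force: [2.2, 6.2, -0.8]
width: 0.0155
```

Emit:
drive_tool(plan=[{"grip": 0,"x": 0,"y": -0.001,"z": 0,"yaw": 0},{"grip": 0,"x": 0,"y": 0,"z": 0,"yaw": 0}])

```text
t: 11.35
eef_pos: [0.5574, 0.0456, 0.1394]
ee_rot: [-3.135, 0.11, 0.002]
ft_force: [1.8, 6.7, -1.3]
width: 0.0153
```

Emit:
drive_tool(plan=[{"grip": 0,"x": 0,"y": -0.001,"z": 0,"yaw": 0},{"grip": 0,"x": 0,"y": 0,"z": 0,"yaw": 0}])

```text
t: 11.55
eef_pos: [0.5574, 0.0447, 0.1394]
ee_rot: [-3.135, 0.11, 0.002]
ft_force: [2.4, 5.3, -0.9]
width: 0.0151
```

Emit:
drive_tool(plan=[{"grip": 0,"x": 0,"y": -0.001,"z": 0,"yaw": 0},{"grip": 0,"x": 0,"y": 0,"z": 0,"yaw": 0}])

```text
t: 11.75
eef_pos: [0.5573, 0.0437, 0.1394]
ee_rot: [-3.135, 0.11, 0.003]
ft_force: [2.2, 6.5, -1.0]
width: 0.0155
```

Emit:
drive_tool(plan=[{"grip": 0,"x": 0,"y": -0.001,"z": 0,"yaw": 0},{"grip": 0,"x": 0,"y": 0,"z": 0,"yaw": 0}])

```text
t: 11.95
eef_pos: [0.5573, 0.0434, 0.1394]
ee_rot: [-3.134, 0.111, 0.002]
ft_force: [2.2, 8.0, -1.4]
width: 0.0151
```

Emit:
drive_tool(plan=[{"grip": 0,"x": 0,"y": -0.001,"z": 0,"yaw": 0},{"grip": 0,"x": 0,"y": 0,"z": 0,"yaw": 0}])

```text
t: 12.15
eef_pos: [0.5573, 0.0433, 0.1395]
ee_rot: [-3.132, 0.111, 0.002]
ft_force: [1.8, 10.5, -0.7]
width: 0.0154
```

Contact is made at y ≈ 0.0433, with about 4.5 N above the 6 N drag. I'll add one more small step and hold.

Emit:
drive_tool(plan=[{"grip": 0,"x": 0,"y": -0.001,"z": 0,"yaw": 0},{"grip": 0,"x": 0,"y": 0,"z": 0,"yaw": 0},{"grip": 0,"x": 0,"y": 0,"z": 0,"yaw": 0},{"grip": 0,"x": 0,"y": 0,"z": 0,"yaw": 0}])

```text
t: 12.55
eef_pos: [0.5573, 0.0433, 0.1395]
ee_rot: [-3.131, 0.112, 0.002]
ft_force: [1.8, 12.6, 0.2]
width: 0.0154
```

```bash
python3 -c "from h import *;st()"
```

```text
t 12.55 p [0.5573 0.0433 0.1395] jaw yaw -4.08 zax [-0.0012  0.0091 -1.    ] F [ 1.85 12.63  0.23] T [ 2.19 -0.36 -0.02] w 0.0154 q [-0.01  0.31  1.87  0.01  0.96  0.06]
```

About 6.5 N net against the collar is snug. I'll unload the tool, then open and lift off.

Emit:
drive_tool(plan=[{"grip": 0,"x": 0,"y": 0.002,"z": 0,"yaw": 0},{"grip": 0,"x": 0.0005,"y": 0.002,"z": 0,"yaw": 0},{"grip": 0,"x": 0,"y": 0,"z": 0,"yaw": 0},{"grip": 0,"x": 0,"y": 0,"z": 0,"yaw": 0}])

```text
t: 12.95
eef_pos: [0.5574, 0.0436, 0.1394]
ee_rot: [-3.137, 0.109, 0.004]
ft_force: [-0.3, 5.2, -0.5]
width: 0.0153
```

```bash
python3 -c "from h import *;st()"
```

```text
t 12.95 p [0.5574 0.0436 0.1394] jaw yaw -3.99 zax [-0.0025  0.0024 -1.    ] F [-0.3   5.19 -0.46] T [ 1.02  0.12 -0.01] w 0.0153 q [-0.    0.31  1.87  0.    0.97  0.07]
```

Emit:
drive_tool(plan=[{"grip": 0,"x": 0,"y": 0.0015,"z": 0,"yaw": 0},{"grip": 0,"x": 0,"y": 0,"z": 0,"yaw": 0},{"grip": 0,"x": 0,"y": 0,"z": 0,"yaw": 0}])

```text
t: 13.25
eef_pos: [0.5575, 0.0437, 0.1394]
ee_rot: [3.14, -0.108, -0.004]
ft_force: [-0.9, 1.1, 0.9]
width: 0.0153
```

Emit:
drive_tool(plan=[{"grip": 0.3,"x": 0,"y": 0,"z": 0,"yaw": 0},{"grip": 0.5,"x": 0,"y": 0,"z": 0,"yaw": 0},{"grip": 0.7,"x": 0,"y": 0,"z": 0,"yaw": 0},{"grip": 0.7,"x": 0,"y": 0,"z": 0,"yaw": 0},{"grip": 0.7,"x": 0,"y": 0,"z": 0,"yaw": 0}])

```text
t: 13.75
eef_pos: [0.5586, 0.0438, 0.1399]
ee_rot: [3.14, -0.108, 0.001]
ft_force: [0.3, 0.3, 0.8]
width: 0.0598
```

```bash
python3 -c "from h import *;st()"
```

```text
t 13.75 p [0.5586 0.0438 0.1399] jaw yaw -3.94 zax [ 4.e-04 -2.e-04 -1.e+00] F [0.28 0.26 0.85] T [ 0.02 -0.05 -0.03] w 0.0598 q [ 0.    0.31  1.87 -0.    0.96  0.07]
```

Released cleanly. I'll lift straight up and back away to the left.

Emit:
drive_tool(plan=[{"grip": 0.7,"x": 0,"y": 0,"z": 0.01,"yaw": 0},{"grip": 0.7,"x": 0,"y": 0,"z": 0.03,"yaw": 0},{"grip": 0.7,"x": 0,"y": 0,"z": 0.04,"yaw": 0},{"grip": 0.7,"x": 0,"y": 0,"z": 0.04,"yaw": 0},{"grip": 0.7,"x": -0.03,"y": 0.03,"z": 0,"yaw": 0},{"grip": 0.7,"x": -0.03,"y": 0.04,"z": 0,"yaw": 0},{"grip": 0.7,"x": -0.03,"y": 0.04,"z": 0,"yaw": 0},{"grip": 0.7,"x": -0.03,"y": 0.04,"z": 0,"yaw": 0},{"grip": 0.7,"x": -0.02,"y": 0.03,"z": 0,"yaw": 0},{"grip": 0.7,"x": 0,"y": 0,"z": 0,"yaw": 0},{"grip": 0.7,"x": 0,"y": 0,"z": 0,"yaw": 0}])

```text
t: 14.85
eef_pos: [0.4184, 0.2246, 0.2606]
ee_rot: [-3.14, 0.104, -0.003]
ft_force: [-0.6, -0.1, -0.6]
width: 0.0598
```

Run:
```python
from h import *
st()
for n,(x,y,w,h) in dict(side=(255,120,60,100),top=(190,180,120,50)).items():
    im=r.snapshot(n)[:,:,::-1]; cv2.imwrite(f"pics/{n}10f.png",im)
    cv2.imwrite(f"pics/{n}10.png",cv2.resize(im[y:y+h,x:x+w],None,fx=6,fy=6,interpolation=cv2.INTER_CUBIC))
```

```text
t 14.85 p [0.4184 0.2246 0.2606] jaw yaw -3.79 zax [ 0.0017 -0.     -1.    ] F [-0.58 -0.09 -0.64] T [ 0. -0.  0.] w 0.0598 q [ 0.4  -0.    1.96 -0.    1.18  0.47]
```

View pics/side10.png

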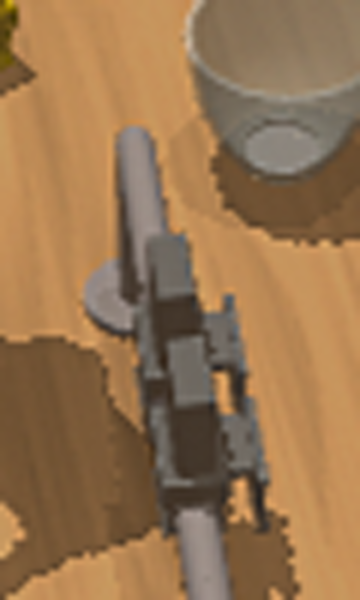

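View pics/top10.png

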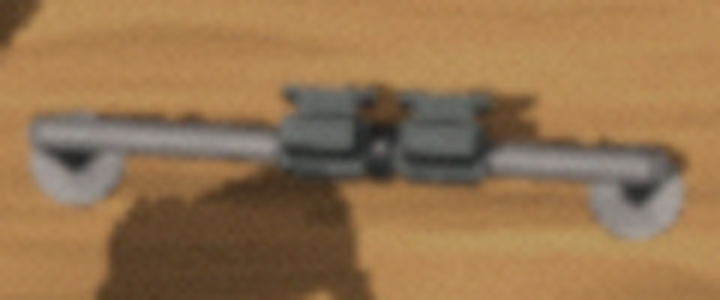

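Side view: the loose holder (fin top at crop (172, 250)) sits level and in line with its neighbour, card on the far side. Top view: its head ends right at the collar, at px column ~251, where the collar's left edge was at the start. The neighbour's fin has not moved.

Run:
```python
from h import *
a=cv2.imread("pics/side0.png");b=cv2.imread("pics/side10f.png")
print("fixed fin diff",np.abs(a[178:205,284:289].astype(int)-b[178:205,284:289]).mean())
print(plane("top",[((320/6+190),(135/6+180))],.163),plane("top",[((440/6+190),(139/6+180))],.163))
print(r.job_done())
```

```text
fixed fin diff 1.8518518518518519
[[0.55419862 0.04336174 0.163     ]] [[ 0.55160683 -0.01349798  0.163     ]]
the job is handed in; nothing more can be done
None
```

The grey holder is snapped onto the rail, slid up against the collar with its card facing away from the robot, and released. I handed the job in at about 15 s of the 67 s allowed; `job_done` gives no verdict.

- **Snapping on:** I pressed it on about 55 mm left of the collar. The force peaked at about 10 N, dropped as the arms passed the rail, and the holder met the solid stop at the expected height. The highest push I read at the stop was 6.8 N.
- **Sliding:** Drag was about 6 N. At the collar I pushed with 12.6 N in total, so about 6.5 N net, and held it for about 0.3 s. I then eased the tool to about 1 N before opening the fingers and backing away.
- **Last checks:** The last pictures show the holder level and in line with its neighbour, with no visible gap to the collar. The two fins measure 57 mm apart, against the 56 mm expected for contact, which is within pixel error. The neighbour's fin stayed at the same pixels, so the collar has not visibly shifted. I never touched the bowl, tin or jug, but did not re-measure where they stand.
- **What disagreed:** The two cameras differed by 2–3 mm on the rail's sideways position. A sideways force of about 4 N while snapping showed which way to correct, and I moved 1 mm to relieve it.
- **Refused call:** One move call was refused for missing keys before anything moved.

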